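# Press three souvenir cut-outs home on the display board in order

## Task

The white wooden cut-outs on the black display board stand proud on their sticky pads. With the fingertips press the gecko, then the large starfish, then the flamingo, in that order, each gently down until it sits fully home, and draw the hand clear. Leave the turtle as it is, pick nothing up or pull it loose, and leave the loose souvenirs on and around the board where they are.

Things in the scene. Friction and masses are not known exactly. Their poses are not given: they have to be found in the camera images.
- board: black display board with two light wooden edge strips, lying flat and fixed on the counter, 270 x 430 mm, its black top 12 mm above the counter; origin at the centre of its underside. On it, in any places, are four white cut-outs 10 mm thick. Each lies level on a soft sticky pad and can only slide straight up or down
- gecko: fixed mount of the white wooden gecko: slim body 110 mm long with four short legs, a round head and a curled tail; its back is 30 mm wide at the press spot. Origin on the board's top, straight under the press spot; z up; carries the cut-out
- gecko_spot (a point): the press spot: the middle of its back, on the cut-out's upper face; it moves with the cut-out. The face starts 20 to 25 mm above the board's black top (32 to 37 mm above the counter) and is 14 mm above it (26 mm above the counter) when fully home
- gecko_press (a joint): how far that cut-out is pressed down, m: starts between -0.002 and 0.003, and 0.009 is fully home (a stop); negative means pulled up. It gives way at a steady push of about 4 N and stays where it is left. The foam in the pad also lets the face itself spring down by 1 mm for each 4 N of push (1 mm while sliding, up to 5 mm against the stop) and back up again, which this value leaves out
- starfish: fixed mount of the white wooden large starfish: five arms, 92 mm across, its middle 34 mm across. Origin on the board's top, straight under the press spot; z up; carries the cut-out
- starfish_spot (a point): the press spot: its middle, on the cut-out's upper face; it moves with the cut-out. The face starts 20 to 25 mm above the board's black top (32 to 37 mm above the counter) and is 14 mm above it (26 mm above the counter) when fully home
- starfish_press (a joint): how far that cut-out is pressed down, m: starts between -0.002 and 0.003, and 0.009 is fully home (a stop); negative means pulled up. It gives way at a steady push of about 4 N and stays where it is left. The foam in the pad also lets the face itself spring down by 1 mm for each 4 N of push (1 mm while sliding, up to 5 mm against the stop) and back up again, which this value leaves out
- flamingo: fixed mount of the white wooden flamingo: oval body 50 by 34 mm, thin curved neck and two thin legs, 110 mm from head to foot. Origin on the board's top, straight under the press spot; z up; carries the cut-out
- flamingo_spot (a point): the press spot: the middle of its body, on the cut-out's upper face; it moves with the cut-out. The face starts 20 to 25 mm above the board's black top (32 to 37 mm above the counter) and is 14 mm above it (26 mm above the counter) when fully home
- flamingo_press (a joint): how far that cut-out is pressed down, m: starts between -0.002 and 0.003, and 0.009 is fully home (a stop); negative means pulled up. It gives way at a steady push of about 4 N and stays where it is left. The foam in the pad also lets the face itself spring down by 1 mm for each 4 N of push (1 mm while sliding, up to 5 mm against the stop) and back up again, which this value leaves out
- turtle: fixed mount of the white wooden turtle: broad oval shell 65 by 49 mm, two long thin front flippers, two short rear ones and a round head, 95 mm long. Origin on the board's top, straight under the press spot; z up; carries the cut-out
- turtle_spot (a point): the press spot: the middle of its shell, on the cut-out's upper face; it moves with the cut-out. The face starts 20 to 25 mm above the board's black top (32 to 37 mm above the counter) and is 14 mm above it (26 mm above the counter) when fully home
- turtle_press (a joint): how far that cut-out is pressed down, m: starts between -0.002 and 0.003, and 0.009 is fully home (a stop); negative means pulled up. It gives way at a steady push of about 4 N and stays where it is left. The foam in the pad also lets the face itself spring down by 1 mm for each 4 N of push (1 mm while sliding, up to 5 mm against the stop) and back up again, which this value leaves out
- small_star: a small loose wooden starfish, about 45 mm across and 7 mm thick, lying on the board; origin at the centre of its underside
- fish: a loose flat wooden fish, about 60 by 24 mm and 7 mm thick, lying on the board; origin at the centre of its underside
- jar: a small loose glass jar with a wooden lid, 40 mm across and 50 mm tall, standing on the board; origin at the centre of its underside
- mug: a white mug, 80 mm across and 95 mm tall, on the counter beside the board; origin at the centre of its underside
- bowl: a blue bowl, 110 mm across and 45 mm tall, on the counter beside the board; origin at the centre of its underside
- brush: a brush, 170 mm long, lying on the counter beside the board; origin under its middle
- gift_box: a closed cardboard gift box, 70 x 70 x 50 mm, on the counter beside the board; origin at the centre of its underside

How it is judged (in metres and radians):
On the way, in this order (a step that is already met when the one before it is completed fails the run):
1. the gecko is pressed home (value of joint gecko_press above 0.007 m), for 0.1 s.
2. the starfish is pressed home (value of joint starfish_press above 0.007 m), for 0.1 s.
3. the flamingo is pressed home (value of joint flamingo_press above 0.007 m), for 0.1 s.
At the end, for the whole second after the job is handed in: Gecko, large starfish and flamingo are each pressed down to 7 mm or more (9 mm is fully home) and stay there; the turtle is within 2.5 mm of its starting height; every loose thing is at rest within 15 mm of where it stood (value of joint each of gecko_press, starfish_press, flamingo_press above 0.007 m and distance of turtle_spot from where it was at the start of the episode below 0.0025 m and distance of each of small_star, fish, jar, mug, bowl, brush, gift_box from where it was at the start of the episode below 0.015 m and linear speed of each of small_star, fish, jar, mug, bowl, brush, gift_box below 0.02 m/s); the robot touches nothing.
It fails at once if a cut-out is pressed out of turn: the starfish before the gecko is home, or the flamingo before the starfish is home ((value of joint starfish_press above 0.005 m and value of joint gecko_press below 0.007 m) or (value of joint flamingo_press above 0.005 m and value of joint starfish_press below 0.007 m)).
It fails at once if the turtle is pressed or pulled up (moves more than 2.5 mm) (distance of turtle_spot from where it was at the start of the episode above 0.0025 m).
It fails at once if a cut-out is pulled up off its pad by more than 2 mm (value of joint any of gecko_press, starfish_press, flamingo_press, turtle_press below -0.0045 m).
It fails at once if a cut-out is pressed hard (the robot pushes on it with more than 25 N) (contact force between any of the arm, the fingers and gecko above 25 N or contact force between any of the arm, the fingers and starfish above 25 N or contact force between any of the arm, the fingers and flamingo above 25 N or contact force between any of the arm, the fingers and turtle above 25 N).
It fails at once if a loose thing is shoved, tipped over or picked up (moves more than 15 mm) (distance of any of small_star, fish, jar, mug, bowl, brush, gift_box from where it was at the start of the episode above 0.015 m).
It also fails if it takes over 48 s, if anything falls off the work surface, if the arm or the gripper's body presses on something with over 40 N, if the wrist force passes 120 N, or if a joint passes its speed limit or range.

## Robot

A 6-joint arm with a two-finger parallel gripper is mounted at the origin on the work surface. World frame = base frame: x ahead of the robot, y to its left, z up, the work surface at z = 0. Lengths are in mm, angles in rad, forces in N, time in s.
With the tool pointing down it reaches from about 400 to 925 mm from the base axis. Payload 12.5 kg.
Tool frame: the origin (TCP) lies midway between the tips of the shut fingers; the grasp point (between the pads) lies 19 mm behind it (env.pinch_z is the z of the grasp point in the tool frame, in mm); z points along the fingers, y is the line along which they close (so a half turn about z gives the same grasp; the last joint's range is limited). The gripper opens to 95 mm and grips with 3 to 60 N. Pads are 20 mm wide; open, the fingers measure 119 mm over their backs; the gripper's body (75 mm by 180 mm) begins 59 mm behind the grasp point.
Start: joints at [-1.394, 0.491, 1.559, -0, 1.092, -0.106], TCP at [174.427, -600.188, 179.961] pointing down, gripper open.
Joint ranges: [-3.1, 3.1], [-0.84, 2.19], [0.05, 2.79], [-1.13, 4.28], [0.06, 2.93], [-2.69, 2.69]. Speed limits (rad/s): [2.22, 2.22, 2.79, 3.14, 3.14, 3.14].

## Interface

Orientations are given as [roll, pitch, yaw] about the fixed x, y, z axes, in that order (R = Rz(yaw) Ry(pitch) Rx(roll)).
In Python, from cell import env, eyes gives the robot as it stands.
- The arm moves only by the shell command python3 -m inch 'ROWS'. ROWS is JSON, a list of rows, each a list of 3 entries, a list of its own where there are three numbers: the shift along the tool's x, y, z in units of 60 mm (1.0 is 60 mm), then the turn about the tool's z in units of 5 degrees (1.0 is 5 degrees), then the closure, from -1 (fully open) to 1 (shut). In form: [[[tx, ty, tz], turn, claw], ...]. A call has exactly 10 rows; each row shifts and turns the commanded pose from where the row before left it, along the tool's axes as they then stand; what a row does not reach is not made up. A row lasts 1/8 s, in which the tool goes at most 62.5 mm and 10.7 degrees, less where a joint would pass 70% of its speed; a pose out of reach is approached as far as the arm can. A call is refused whole if a number of a shift passes 1 or a number of a turn 1, either way. A call with a gripper value outside its range is refused whole. The fingers move at their own pace and stop on an object; the grip force is fixed at half the most. Time passes only in rows, so rows that do not move let the fingers close, or fill a call up. It gives the time, the measured TCP pose, the force, the opening and the grip force at its end, in the units of the state.
- env.state(): the state, without advancing time (a new reading comes with each control period).
- eyes.read_camera(name): name is "side" or "top"; returns a dict with "pixels" (480x640x3 uint8, red, green, blue), "fx", "fy", "cx", "cy" (pixels), "distortion" ([k1, k2, p1, p2, k3] as OpenCV has them; the pictures are not rectified), "extrinsics" (4x4, takes a point from world to camera coordinates). Camera axes: x right, y down, z forward; pixel columns grow to the right and rows downward; lengths in mm; the calibration is good to about 2 mm. A picture is of the moment at which its call begins. There is no depth.
- env.job_done(): hands the job in; it is judged then, once.
Trained networks look in a picture, given as the dict that the camera call returned (one of the last four; its "shot" number tells which), for a name from the list of things; names that differ only in an ending like _2 or _b are one class to them, and where a whole thing is asked for, a point or a joint stands for the part that bears it (a point fixed in the world has none). Each returns a list of dicts, best first, with "score" (0 to 1); they miss things now and then, are a little off and sometimes report something else, mostly with a low value. They report only what shows in the picture. A call takes as long as a camera call.
- eyes.boxes_of(name, picture): "centre" ([row, column] in pixels, amid what is visible of it).
- eyes.cut_out(name, picture): "mask" (480x640 bool, what is visible of it) and "centre" ([row, column] in pixels, amid what is visible of it).
- eyes.spot_point(name, picture): "centre" ([row, column] in pixels: a listed point, or the origin of a listed thing).
The state is a dict: "t": time; "joints": joint angles; "qvel": joint speeds; "tau": joint torques, N m; "eef_pos": TCP position; "tcp_rot": TCP orientation; "ft_force": force on the tool from outside, world axes, zero at the start; "moment": the same for the moment, N m; "opening": opening from 0.0 (shut) to 1.0 (fully open); "grip_force": force on a finger pad.
Only numpy, scipy, OpenCV 4.12 (cv2) and the standard library are available. Lean on these libraries where they do the work, as an engineer would, in place of code of your own. Each camera call takes 0.05 s, during which the arm holds its last target. There are 200 camera calls.

## Working session

There is one attempt and no reset: what is moved stays moved. The work goes in short steps, Python scripts to look and compute and a shell command to move; the robot and the scene stay as the last step left them, time stands still between calls to the robot, and variables do not carry over. Pictures are saved under pics/ and viewed, at most 10 in all, crops included, and the job is handed in when it is done.

```bash
ls; mkdir -p pics; cat > h.py <<'E'
import numpy as np, cv2
from cell import env, eyes
def mats(p):
    K=np.array([[p['fx'],0,p['cx']],[0,p['fy'],p['cy']],[0,0,1.]]);return K,np.array(p['distortion'],float),np.array(p['extrinsics'],float)
def ray(p,c):
    K,d,E=mats(p);u=cv2.undistortPoints(np.array([[[c[1],c[0]]]],float),K,d)[0,0]
    R=E[:3,:3];return -R.T@E[:3,3],R.T@np.array([u[0],u[1],1.])
def atz(p,c,z):
    o,r=ray(p,c);return o+r*(z-o[2])/r[2]
def tri(l):
    A=np.zeros((3,3));b=np.zeros(3)
    for p,c in l:
        o,r=ray(p,c);r=r/np.linalg.norm(r);M=np.eye(3)-np.outer(r,r);A+=M;b+=M@o
    return np.linalg.solve(A,b)
E
python3 - <<'E'
from h import *
P={n:eyes.read_camera(n) for n in('top','side')}
for n,p in P.items(): cv2.imwrite(f'pics/{n}0.png',p['pixels'][:,:,::-1])
for s in 'gecko starfish flamingo turtle'.split():
    c={n:eyes.spot_point(s+'_spot',p) for n,p in P.items()}
    for n in c: print(s,n,[(np.round(d['centre'],1),round(d['score'],2),atz(P[n],d['centre'],34).round(1)) for d in c[n][:2]])
    if c['top'] and c['side']: print('  tri',tri([(P[n],c[n][0]['centre']) for n in c]).round(1))
for s in 'small_star fish jar mug bowl brush gift_box'.split():
    c=eyes.spot_point(s,P['top']);print(s,[(np.round(d['centre'],1),round(d['score'],2),atz(P['top'],d['centre'],12 if s in('small_star','fish','jar') else 0).round(0)) for d in c[:2]])
print(env.state())
E
```

```text
pics
gecko top [(array([215.6, 255.2]), 0.97, array([607.3, 132.9,  34. ]))]
gecko side [(array([294. , 305.8]), 0.87, array([605.2, 124.2,  34. ]))]
  tri [604.8 132.1  45.8]
starfish top [(array([197.2, 363.9]), 0.77, array([651.8, -96.7,  34. ])), (array([186.3, 448.5]), 0.41, array([ 680.3, -280.5,   34. ]))]
starfish side [(array([203.3, 292. ]), 0.63, array([648.4, -81.5,  34. ]))]
  tri [653.  -98.3  17.1]
flamingo top [(array([249. , 372.2]), 0.94, array([ 541.1, -114.8,   34. ])), (array([292.9, 178.2]), 0.64, array([441.4, 288.8,  34. ]))]
flamingo side [(array([196., 349.]), 0.91, array([ 540.7, -108.1,   34. ]))]
  tri [ 541.3 -115.5   26.8]
turtle top [(array([268.6, 261. ]), 0.71, array([495.6, 117.5,  34. ]))]
turtle side [(array([292.2, 374.9]), 0.8, array([490.9, 113.2,  34. ]))]
  tri [493.2 117.5  40.8]
small_star [(array([199.3, 301.4]), 0.45, array([649.,  36.,  12.]))]
fish [(array([269.2, 323.6]), 0.47, array([499., -14.,  12.])), (array([197.8, 304. ]), 0.29, array([652.,  31.,  12.]))]
jar [(array([231.5, 318.7]), 0.53, array([579.,  -2.,  12.]))]
mug [(array
[... 306 characters left out ...]
  0.]))]
{'t': 0.85, 'joints': array([-1.39361266e+00,  4.90875663e-01,  1.55889600e+00, -5.40731717e-06,
        1.09168942e+00, -1.05622961e-01]), 'qvel': array([ 7.66869134e-04,  2.69657136e-03, -4.39460994e-04,  1.30313704e-03,
        3.13219010e-04, -1.69513178e-05]), 'tau': array([-1.04362029e-03, -6.12446523e+01, -2.58436418e+01,  6.92613563e-02,
        4.43996291e-02, -2.50684627e-05]), 'eef_pos': array([ 174.41869425, -600.19655447,  179.97744917]), 'tcp_rot': array([3.14146232e+00, 1.86433422e-05, 2.82809119e-01]), 'ft_force': array([-0.86435909, -1.03130617,  1.14776369]), 'moment': array([-0.00425074,  0.02906403,  0.05994909]), 'grip_force': 0.0, 'opening': 0.9970923279640304}
```

```bash
python3 - <<'E'
import cv2
for n,(a,b,c,d) in {'top':(160,310,215,415),'side':(150,430,220,480)}.items():
    i=cv2.imread(f'pics/{n}0.png')[a:b,c:d];f=4 if n=='top' else 2
    cv2.imwrite(f'pics/{n}c.png',cv2.resize(i,None,fx=f,fy=f,interpolation=cv2.INTER_CUBIC))
E
```

```text
(no output)
```

View pics/topc.png

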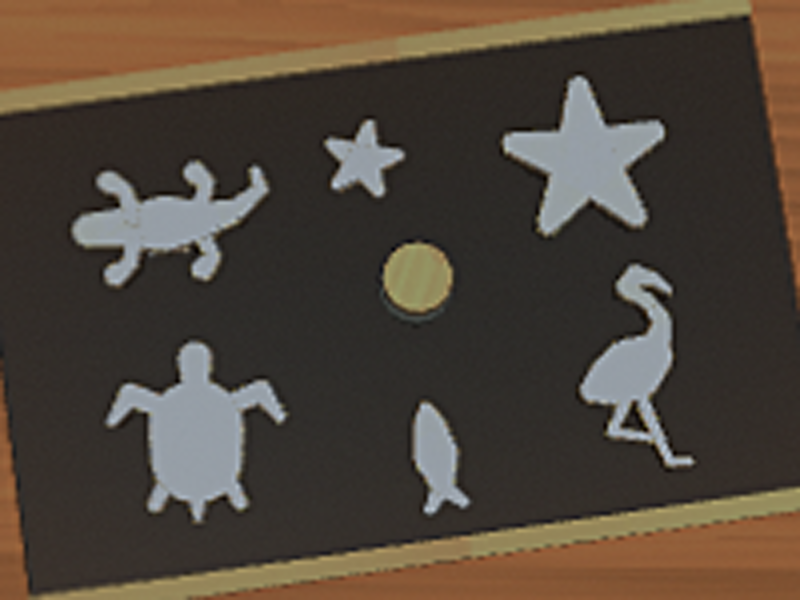

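View pics/side0.png

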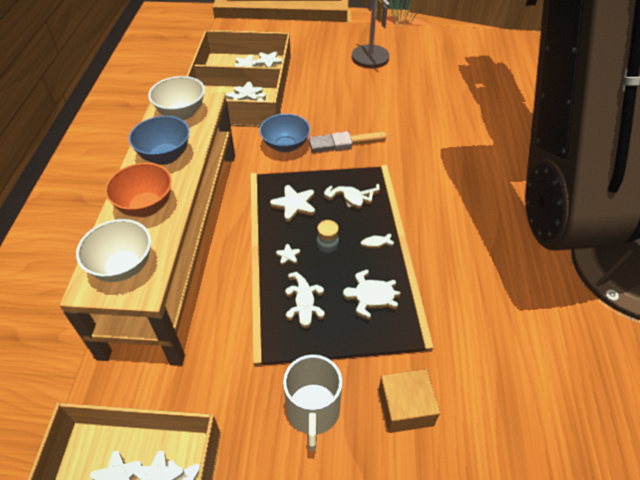

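```bash
python3 - <<'E'
from h import *
P={n:eyes.read_camera(n) for n in('top','side')}
yaw=env.state()['tcp_rot'][2]
for s in 'gecko starfish flamingo turtle'.split():
    L=[]
    for n,p in P.items():
        ms=eyes.cut_out(s,p)
        if not ms: print(s,n,'none');continue
        for d in ms[:2]:
            m=d['mask'].astype(np.uint8);M=cv2.resize(m*255,None,fx=8,fy=8,interpolation=cv2.INTER_CUBIC)>127
            D=cv2.distanceTransform(M.astype(np.uint8),cv2.DIST_L2,5);q=np.argwhere(D>.8*D.max()).mean(0)/8-.44
            print(s,n,round(d['score'],2),m.sum(),'centroid',np.round(np.argwhere(m).mean(0),1),'core',q.round(1),atz(p,q,34).round(1))
            if d is ms[0]: L.append((p,q))
    if len(L)==2: print('  tri',tri(L).round(1))
for c in [(155,235),(355,180),(310,70),(95,230)]: print(c,atz(P['side'],c,0).round(0),atz(P['side'],c,150).round(0))
E
```

```text
gecko top 0.9 770 centroid [215.4 255.1] core [215.9 252. ] [606.6 139.7  34. ]
gecko side 0.82 1103 centroid [300.3 304. ] core [300.7 304.7] [605.9 137.6  34. ]
  tri [605.9 139.5  37. ]
starfish top 0.75 758 centroid [200.5 360.6] core [200.3 360.9] [644.8 -90.3  34. ]
starfish top 0.54 225 centroid [199.4 305.1] core [199.3 305.3] [644.6  27.8  34. ]
starfish side 0.92 899 centroid [203.4 294.1] core [203.1 293.8] [645.  -82.2  34. ]
starfish side 0.31 3056 centroid [400.7 408. ] core [400.5 407.9] [443.1 299.6  34. ]
  tri [646.5 -91.3  24.6]
flamingo top 0.63 594 centroid [251.8 374.1] core [253.1 372.1] [ 532.5 -114.6   34. ]
flamingo top 0.63 907 centroid [267.7 263.7] core [270.  263.7] [492.9 111.9  34. ]
flamingo side 0.57 694 centroid [195.6 351. ] core [197.4 353.4] [ 532.1 -104.9   34. ]
flamingo side 0.43 1164 centroid [300.3 304.1] core [301.4 304.7] [605.7 138.8  34. ]
  tri [ 532.8 -115.7   23.3]
turtle top 0.63 923 centroid [267.7 263.6] core [269.6 263.6] [493.7 112.1  34. ]
turtle side 0.62 1407 centroid [293.9 371.1] core [293.8 373.5] [493.2 116.5  34. ]
  tri [493.4 112.6  28.5]
(155, 235) [ 791. -251.    0.] [744. -80. 150.]
(355, 180) [799. 232.   0.] [750. 308. 150.]
(310, 70) [1007.  161.    0.] [918. 251. 150.]
(95, 230) [ 840. -469.    0.] [ 784. -257.  150.]
```

```bash
python3 -m inch '[[[0.3,-0.29,0],0,1],[[0.6,-0.57,0],0,1],[[0.6,-0.57,0],0,1],[[0.6,-0.57,0],0,1],[[0.6,-0.57,0],0,1],[[0.6,-0.57,0],0,1],[[0.6,-0.57,0],0,1],[[0.6,-0.57,0],0,1],[[0.6,-0.57,0],0,1],[[0.6,-0.57,0],0,1]]'
python3 -m inch '[[[0.6,-0.57,0],0,1],[[0.6,-0.57,0],0,1],[[0.6,-0.57,0],0,1],[[0.6,-0.57,0],0,1],[[0.6,-0.57,0],0,1],[[0.6,-0.57,0],0,1],[[0.6,-0.57,0],0,1],[[0.3,-0.29,0],0,1],[[0,0,0],0,1],[[0,0,0],0,1]]'
cat >> h.py <<'E'
def go(x,y,z):
    s=env.state();yw=s['tcp_rot'][2];d=np.array([x,y,z])-s['eef_pos']
    c,n=np.cos(yw),np.sin(yw);print('t',s['t'],'pos',s['eef_pos'].round(1),'yaw',round(yw,3),'units',(np.array([c*d[0]+n*d[1],n*d[0]-c*d[1],-d[2]])/60).round(3),'F',s['ft_force'].round(1),'open',round(s['opening'],2))
E
python3 -c "
from h import *
go(606,136,50)"
```

```text
t: 2.6
eef_pos: [412.8, -191.1, 180.2]
tcp_rot: [3.141, -0.0, 0.283]
ft_force: [-0.4, 0.1, -0.4]
opening: 0.024
grip_force: 0.0
t: 3.85
eef_pos: [599.3, 128.9, 179.8]
tcp_rot: [3.141, 0.001, 0.283]
ft_force: [-0.0, -0.4, 0.1]
opening: 0.007
grip_force: 0.0
t 3.85 pos [599.3 128.9 179.8] yaw 0.283 units [ 0.141 -0.083  2.163] F [-0.  -0.4  0.1] open 0.01
```

```bash
python3 -m inch '[[[0.14,-0.08,0.2],0,1],[[0,0,0.3],0,1],[[0,0,0.3],0,1],[[0,0,0.3],0,1],[[0,0,0.3],0,1],[[0,0,0.3],0,1],[[0,0,0.2],0,1],[[0,0,0.16],0,1],[[0,0,0.1],0,1],[[0,0,0],0,1]]'
python3 - <<'E'
from h import *
go(606,136,40)
p=eyes.read_camera('side');cv2.imwrite('pics/s1.png',cv2.resize(p['pixels'][220:360,230:430,::-1],None,fx=4,fy=4,interpolation=cv2.INTER_CUBIC))
E
```

```text
t: 5.1
eef_pos: [606.4, 136.4, 50.1]
tcp_rot: [3.142, 0.0, 0.283]
ft_force: [-0.4, 0.3, 0.1]
opening: 0.004
grip_force: 0.0
t 5.1 pos [606.4 136.4  50.1] yaw 0.283 units [-0.008  0.005  0.168] F [-0.4  0.3  0.1] open 0.0
```

View pics/s1.png

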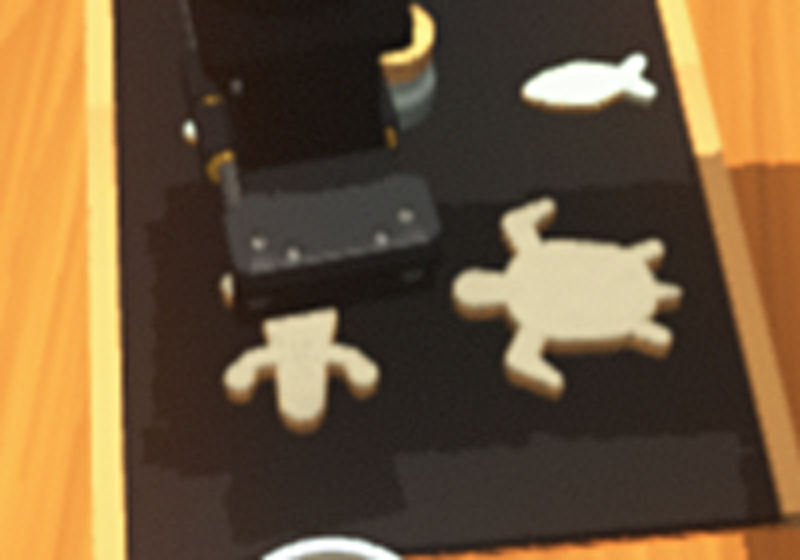

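```bash
python3 -m inch '[[[0,0,0.07],0,1],[[0,0,0.07],0,1],[[0,0,0.05],0,1],[[0,0,0.03],0,1],[[0,0,0.03],0,1],[[0,0,0.03],0,1],[[0,0,0.03],0,1],[[0,0,0.03],0,1],[[0,0,0],0,1],[[0,0,0],0,1]]'
```

```text
t: 6.4
eef_pos: [606.5, 136.4, 29.9]
tcp_rot: [3.141, -0.0, 0.283]
ft_force: [0.2, -0.6, 0.4]
opening: 0.006
grip_force: 0.0
```

```bash
python3 -m inch '[[[0,0,0.02],0,1],[[0,0,0.01],0,1],[[0,0,0],0,1],[[0,0,0],0,1],[[0,0,0],0,1],[[0,0,0],0,1],[[0,0,0],0,1],[[0,0,0],0,1],[[0,0,0],0,1],[[0,0,0],0,1]]'
python3 - <<'E'
from h import *
for n in('top','side'):
    p=eyes.read_camera(n);K,d,E=mats(p)
    q,_=cv2.projectPoints(np.array([[606.5,136.4,28],[596,124,34],[616,148,34.]]),cv2.Rodrigues(E[:3,:3])[0],E[:3,3],K,d);print(n,q.round(0).tolist())
    i=p['pixels'][:,:,::-1]
    i=i[200:340,230:430] if n=='side' else i[160:300,190:390]
    cv2.imwrite(f'pics/{n}2.png',cv2.resize(i,None,fx=4,fy=4,interpolation=cv2.INTER_CUBIC))
E
```

```text
t: 7.65
eef_pos: [606.5, 136.4, 28.1]
tcp_rot: [3.141, -0.0, 0.283]
ft_force: [0.6, -0.0, -0.2]
opening: 0.003
grip_force: 0.0
top [[[254.0, 216.0]], [[259.0, 221.0]], [[248.0, 211.0]]]
side [[[304.0, 302.0]], [[311.0, 294.0]], [[298.0, 306.0]]]
```

View pics/side2.png

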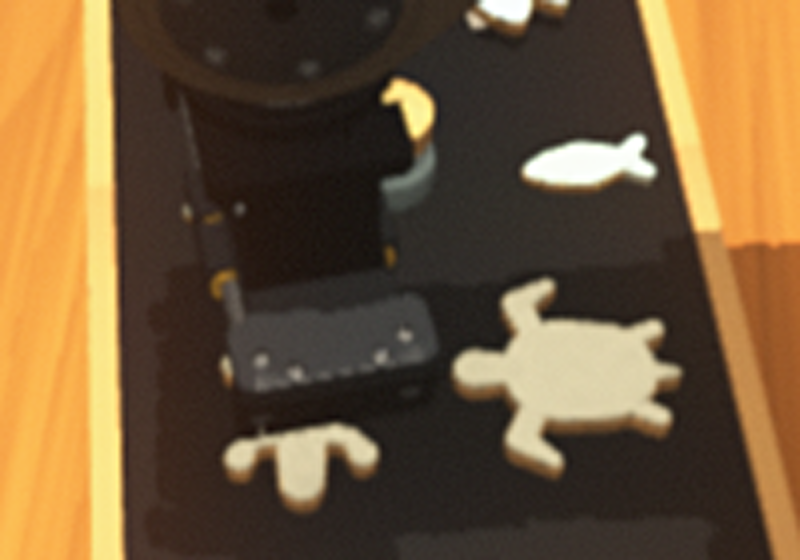

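```bash
python3 -m inch '[[[0,0,0],0,1],[[0,0,0],0,1],[[0,0,0],0,1],[[0,0,0],0,1],[[0,0,0],0,1],[[0,0,0],0,1],[[0,0,0],0,1],[[0,0,0.015],0,1],[[0,0,0.015],0,1],[[0,0,0.02],0,1]]'
```

```text
t: 9.0
eef_pos: [606.5, 136.4, 25.0]
tcp_rot: [3.142, -0.0, 0.283]
ft_force: [0.6, -0.1, -0.2]
opening: 0.008
grip_force: 0.0
```

```bash
python3 - <<'E'
from h import *
s=env.state();print(s['eef_pos'],s['tau'],s['ft_force'],s['tcp_rot'])
R=cv2.Rodrigues(np.array([0,0,s['tcp_rot'][2]]))[0];R=R@np.diag([1,-1,-1])
pts=[R@np.array([a,b,c])+s['eef_pos'] for a,b,c in [(37,-90,-78),(-37,-90,-78),(37,90,-78),(-37,90,-78),(0,0,0),(10,-12,0),(-10,-12,0)]]
for n in('top','side'):
    p=eyes.read_camera(n);K,d,E=mats(p)
    q,_=cv2.projectPoints(np.array(pts),cv2.Rodrigues(E[:3,:3])[0],E[:3,3],K,d);q=q[:,0]
    i=p['pixels'][:,:,::-1];o=(220,230) if n=='side' else (150,190)
    i=cv2.resize(i[o[0]:o[0]+140,o[1]:o[1]+200],None,fx=4,fy=4,interpolation=cv2.INTER_CUBIC)
    for k,(u,v) in enumerate(q): cv2.circle(i,(int((u-o[1])*4),int((v-o[0])*4)),4,[(0,0,255),(0,255,0)][k>3],-1)
    cv2.imwrite(f'pics/{n}3.png',i)
a=cv2.vconcat([cv2.resize(cv2.imread(f'pics/{n}3.png'),(428,300)) for n in('top','side')]);cv2.imwrite('pics/both3.png',a)
E
```

```text
[606.47054435 136.40744131  25.02977334] [ 1.82406311e-03 -6.58611560e+01 -1.92065281e+01  3.39308241e-02
 -3.89583525e-02 -2.27624110e-05] [ 0.60071177 -0.09990066 -0.16903901] [ 3.14150273e+00 -5.13377364e-05  2.82768097e-01]
```

View pics/both3.png

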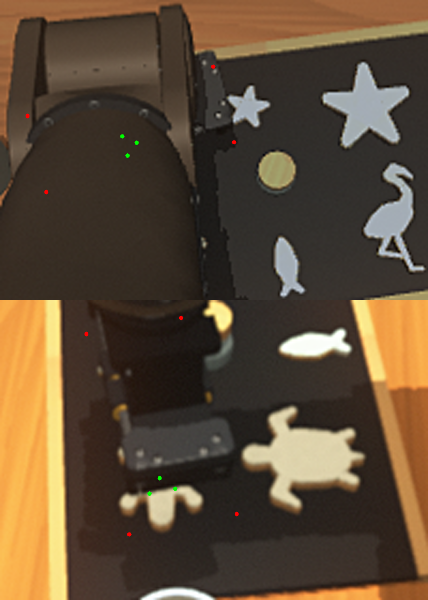

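```bash
python3 -m inch '[[[0,0,-0.1],0,1],[[0,0,-0.2],0,1],[[0,0,-0.3],0,1],[[0,0,-0.3],0,1],[[0,0,-0.3],0,1],[[0,0,-0.2],0,1],[[0,0,0],0,1],[[0,0,0],0,1],[[0,0,0],0,1],[[0,0,0],0,1]]'
python3 -c "
from h import *
s=env.state();print(s['joints'],s['ft_force'])"
```

```text
t: 10.35
eef_pos: [606.3, 136.4, 108.6]
tcp_rot: [-3.142, 0.001, 0.283]
ft_force: [-0.2, 0.9, 0.1]
opening: 0.002
grip_force: 0.0
[ 1.15058709e-01  5.61702562e-01  1.64295789e+00 -1.09706693e-04
  9.37695593e-01  1.40312961e+00] [-0.20508552  0.85431291  0.10559613]
```

```bash
python3 -m inch '[[[0,0,0],-1,1],[[0,0,0],-1,1],[[0,0,0],-1,1],[[0,0,0],-1,1],[[0,0,0],-1,1],[[0,0,0],-1,1],[[0,0,0],-1,1],[[0,0,0],-1,1],[[0,0,0],-1,1],[[0,0,0],-1,1]]'
python3 -m inch '[[[0,0,0],-1,1],[[0,0,0],-1,1],[[0,0,0],-1,1],[[0,0,0],-1,1],[[0,0,0],-1,1],[[0,0,0],-1,1],[[0,0,0],0,1],[[0,0,0],0,1],[[0,0,0],0,1],[[0,0,0],0,1]]'
python3 - <<'E'
from h import *
s=env.state();print(s['eef_pos'],s['tcp_rot'],s['opening'])
R=cv2.Rodrigues(np.array([0,0,s['tcp_rot'][2]]))[0]@np.diag([1,-1,-1])
pts=[R@np.array([a,b,c])+s['eef_pos'] for a,b,c in [(37,-90,-78),(-37,-90,-78),(37,90,-78),(-37,90,-78),(0,0,0),(10,-12,0),(-10,-12,0),(10,12,0),(-10,12,0)]]
p=eyes.read_camera('side');K,d,E=mats(p)
q,_=cv2.projectPoints(np.array(pts),cv2.Rodrigues(E[:3,:3])[0],E[:3,3],K,d);q=q[:,0]
i=p['pixels'][:,:,::-1];o=(200,220)
i=cv2.resize(i[o[0]:o[0]+150,o[1]:o[1]+200],None,fx=4,fy=4,interpolation=cv2.INTER_CUBIC)
for k,(u,v) in enumerate(q): cv2.circle(i,(int((u-o[1])*4),int((v-o[0])*4)),4,[(0,0,255),(0,255,0)][k>3],-1)
cv2.imwrite('pics/s4.png',i)
E
```

```text
t: 11.6
eef_pos: [606.4, 136.4, 108.8]
tcp_rot: [-3.141, 0.0, 1.158]
ft_force: [0.1, -0.5, -0.0]
opening: 0.006
grip_force: 0.0
t: 12.85
eef_pos: [606.4, 136.4, 109.1]
tcp_rot: [-3.142, 0.0, 1.679]
ft_force: [0.2, -0.4, 0.3]
opening: 0.003
grip_force: 0.0
[606.4403338  136.42356039 109.08570561] [-3.14158927e+00  1.12793414e-04  1.67854773e+00] 0.0025441485050804926
```

View pics/s4.png

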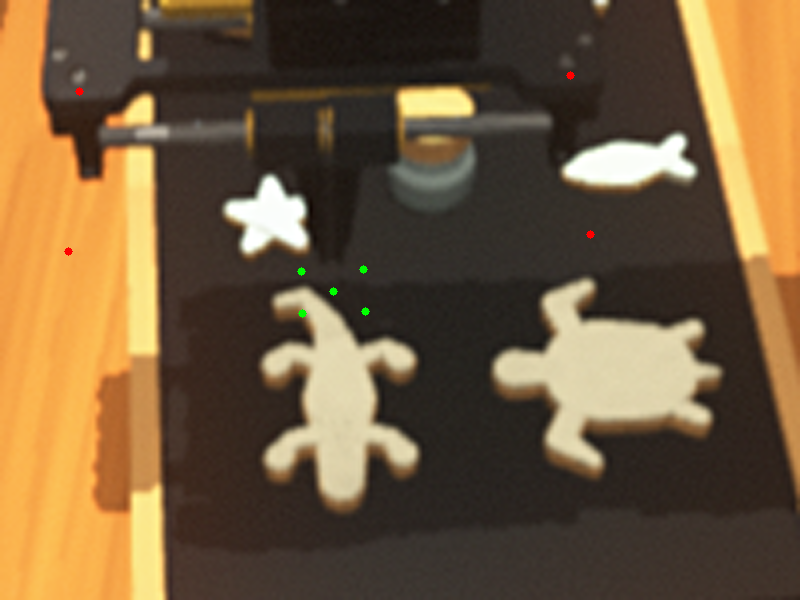

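```bash
python3 - <<'E'
from h import *
s=env.state();p=eyes.read_camera('side');K,d,E=mats(p);o=(225,275)
i=p['pixels'][:,:,::-1][o[0]:o[0]+60,o[1]:o[1]+60].astype(float)
i=np.clip((i/90.)**.6*255,0,255).astype(np.uint8)
i=cv2.resize(i,None,fx=9,fy=9,interpolation=cv2.INTER_CUBIC)
R=cv2.Rodrigues(np.array([0,0,s['tcp_rot'][2]]))[0]@np.diag([1,-1,-1])
for dz in(0,-10,-20,-30):
    q,_=cv2.projectPoints(np.array([s['eef_pos']-[0,0,dz]]),cv2.Rodrigues(E[:3,:3])[0],E[:3,3],K,d);u,v=q[0,0];print(dz,u,v,(u-o[1])*9,(v-o[0])*9)
    cv2.circle(i,(int((u-o[1])*9),int((v-o[0])*9)),3,(0,255,0),-1)
cv2.imwrite('pics/s5.png',i)
E
```

```text
0 303.31929476466416 272.88252240781435 254.87365288197748 430.94270167032914
-10 303.16246238912106 268.96026766754017 253.46216150208954 395.6424090078615
-20 303.0027302136091 264.96265018209465 252.02457192248175 359.66385163885184
-30 302.84001980155693 260.8875434402035 250.5601782140124 322.9878909618315
```

View pics/s5.png

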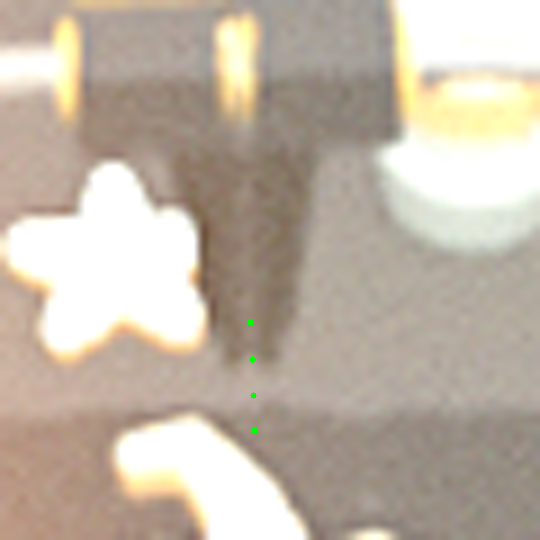

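```bash
python3 -c "
from cell import env;print(env.pinch_z)"
python3 -m inch '[[[0,0,0.1],0,1],[[0,0,0.2],0,1],[[0,0,0.3],0,1],[[0,0,0.3],0,1],[[0,0,0.25],0,1],[[0,0,0.15],0,1],[[0,0,0.1],0,1],[[0,0,0],0,1],[[0,0,0],0,1],[[0,0,0],0,1]]'
python3 -m inch '[[[0,0,0.01],0,1],[[0,0,0.01],0,1],[[0,0,0.01],0,1],[[0,0,0.01],0,1],[[0,0,0.01],0,1],[[0,0,0.01],0,1],[[0,0,0],0,1],[[0,0,0],0,1],[[0,0,0],0,1],[[0,0,0.005],0,1]]'
python3 - <<'E'
from h import *
s=env.state();p=eyes.read_camera('side');o=(240,250)
i=p['pixels'][:,:,::-1][o[0]:o[0]+100,o[1]:o[1]+110].astype(float)
i=np.clip((i/110.)**.6*255,0,255).astype(np.uint8)
cv2.imwrite('pics/s6.png',cv2.resize(i,None,fx=6,fy=6,interpolation=cv2.INTER_CUBIC))
E
```

```text
-18.8
t: 14.2
eef_pos: [606.7, 136.4, 25.6]
tcp_rot: [3.141, 0.0, 1.679]
ft_force: [-0.1, -0.4, 0.1]
opening: 0.007
grip_force: 0.0
t: 15.45
eef_pos: [606.5, 136.4, 21.2]
tcp_rot: [3.142, 0.0, 1.679]
ft_force: [0.1, -0.0, -0.1]
opening: 0.008
grip_force: 0.0
```

View pics/s6.png

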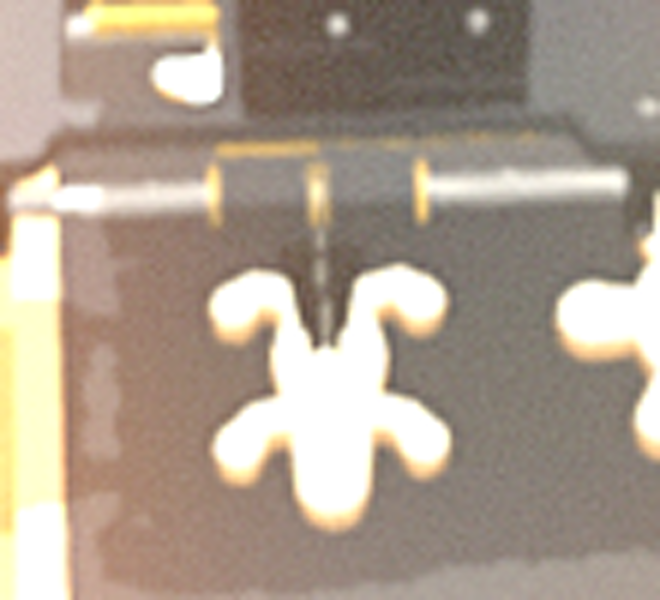

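```bash
python3 -m inch '[[[0,0,0.01],0,1],[[0,0,0.01],0,1],[[0,0,0.01],0,1],[[0,0,0.01],0,1],[[0,0,0.01],0,1],[[0,0,0.005],0,1],[[0,0,0.005],0,1],[[0,0,0.005],0,1],[[0,0,0.005],0,1],[[0,0,0.005],0,1]]'
```

```text
t: 16.75
eef_pos: [606.4, 136.4, 16.7]
tcp_rot: [3.142, 0.0, 1.679]
ft_force: [0.1, -0.0, 0.2]
opening: -0.001
grip_force: 0.0
```

```bash
python3 -m inch '[[[0,0,0.01],0,1],[[0,0,0.01],0,1],[[0,0,0.01],0,1],[[0,0,0.01],0,1],[[0,0,0.01],0,1],[[0,0,0.01],0,1],[[0,0,0.005],0,1],[[0,0,0.005],0,1],[[0,0,0.005],0,1],[[0,0,0.005],0,1]]'
```

```text
t: 18.0
eef_pos: [606.5, 136.4, 11.9]
tcp_rot: [3.142, 0.0, 1.679]
ft_force: [0.3, 0.7, -1.0]
opening: 0.005
grip_force: 0.0
```

```bash
python3 -m inch '[[[0,0,0.012],0,1],[[0,0,0.012],0,1],[[0,0,0.012],0,1],[[0,0,0.012],0,1],[[0,0,0.012],0,1],[[0,0,0.012],0,1],[[0,0,0.012],0,1],[[0,0,0.012],0,1],[[0,0,0.012],0,1],[[0,0,0.005],0,1]]'
python3 - <<'E'
from h import *
s=env.state();p=eyes.read_camera('side');o=(240,250)
i=p['pixels'][:,:,::-1][o[0]:o[0]+100,o[1]:o[1]+110].astype(float)
i=np.clip((i/255.)**.6*255,0,255).astype(np.uint8)
cv2.imwrite('pics/s7.png',cv2.resize(i,None,fx=6,fy=6,interpolation=cv2.INTER_CUBIC))
E
```

```text
t: 19.25
eef_pos: [606.4, 136.4, 5.1]
tcp_rot: [-3.141, 0.0, 1.679]
ft_force: [-0.2, -0.8, 0.6]
opening: 0.004
grip_force: 0.0
```

View pics/s7.png

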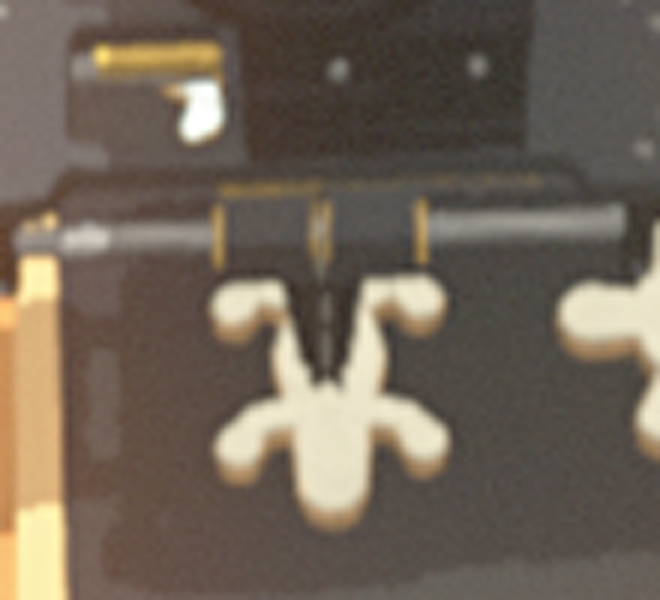

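```bash
python3 -m inch '[[[0,0,0.01],0,1],[[0,0,0.01],0,1],[[0,0,0.01],0,1],[[0,0,0.01],0,1],[[0,0,0.01],0,1],[[0,0,0.01],0,1],[[0,0,0.01],0,1],[[0,0,0.01],0,1],[[0,0,0.01],0,1],[[0,0,0.01],0,1]]'
```

```text
t: 20.55
eef_pos: [606.4, 136.4, -1.0]
tcp_rot: [-3.142, 0.0, 1.679]
ft_force: [0.4, 0.0, -0.6]
opening: 0.005
grip_force: 0.0
```

```bash
python3 -m inch '[[[0,0,0.01],0,1],[[0,0,0.01],0,1],[[0,0,0.01],0,1],[[0,0,0.01],0,1],[[0,0,0.01],0,1],[[0,0,0.01],0,1],[[0,0,0.01],0,1],[[0,0,0.01],0,1],[[0,0,0.01],0,1],[[0,0,0.01],0,1]]'; python3 - <<'E'
from h import *
p=eyes.read_camera('side')
for s in('gecko','turtle'):
    d=eyes.cut_out(s,p)[0];a=np.argwhere(d['mask']);print(s,d['score'],a.max(0),a.min(0))
q=cv2.imread('pics/side0.png')[:,:,::-1].astype(float)
# shift of gecko head / turtle vs first picture
for n,(r,c,h,w) in {'head':(308,292,24,26),'turtle':(270,340,50,62)}.items():
    t=p['pixels'][r:r+h,c:c+w].astype(np.float32).mean(2);S=q[r-8:r+h+8,c-8:c+w+8].astype(np.float32).mean(2)
    m=cv2.matchTemplate(S.astype(np.float32),t,cv2.TM_CCOEFF_NORMED);k=np.unravel_index(m.argmax(),m.shape);print(n,np.array(k)-8,m.max())
E
```

```text
t: 21.8
eef_pos: [606.5, 136.4, -6.9]
tcp_rot: [3.142, 0.0, 1.679]
ft_force: [-0.3, -0.8, 3.7]
opening: 0.003
grip_force: 1.7
gecko 0.75 [328 324] [289 286]Traceback (most recent call last):
  File "<stdin>", line 4, in <module>
IndexError: list index out of range
```

```bash
python3 -m inch '[[[0,0,0.01],0,1],[[0,0,0.01],0,1],[[0,0,0.01],0,1],[[0,0,0.01],0,1],[[0,0,0.01],0,1],[[0,0,0.01],0,1],[[0,0,0.005],0,1],[[0,0,0.005],0,1],[[0,0,0],0,1],[[0,0,0],0,1]]'
```

```text
t: 23.2
eef_pos: [606.5, 136.4, -10.6]
tcp_rot: [3.141, 0.0, 1.679]
ft_force: [-2.7, -0.3, 8.4]
opening: 0.005
grip_force: 4.2
```

```bash
python3 -m inch '[[[0,0,0.01],0,1],[[0,0,0.005],0,1],[[0,0,0],0,1],[[0,0,0],0,1],[[0,0,0],0,1],[[0,0,0],0,1],[[0,0,0],0,1],[[0,0,0],0,1],[[0,0,0],0,1],[[0,0,0],0,1]]'
```

```text
t: 24.45
eef_pos: [606.5, 136.4, -11.3]
tcp_rot: [3.141, 0.0, 1.679]
ft_force: [-3.3, -0.8, 10.9]
opening: 0.007
grip_force: 5.5
```

```bash
python3 -m inch '[[[0,0,-0.05],0,1],[[0,0,-0.2],0,1],[[0,0,-0.3],0,1],[[0,0,-0.3],0,1],[[0,0,-0.1],0,1],[[-0.3,0,0],0,1],[[-0.6,0.05,0],0,1],[[-0.7,0.05,0],0,1],[[-0.7,0.05,0],0,1],[[-0.7,0.05,0],0,1]]'
python3 -m inch '[[[-0.5,0.03,0],0,1],[[-0.3,0,0],0,1],[[0,0,0.15],0,1],[[0,0,0.2],0,1],[[0,0,0.2],0,1],[[0,0,0.1],0,1],[[0,0,0],0,1],[[0,0,0],0,1],[[0,0,0],0,1],[[0,0,0],0,1]]'
python3 -c "
from h import *
go(645,-89,3)"
```

```text
t: 25.7
eef_pos: [637.5, -43.7, 44.3]
tcp_rot: [-3.141, -0.0, 1.679]
ft_force: [-0.2, -0.5, 0.1]
opening: 0.009
grip_force: 0.0
t: 26.95
eef_pos: [645.0, -88.8, 6.4]
tcp_rot: [3.141, 0.0, 1.679]
ft_force: [-0.7, 1.0, 0.3]
opening: 0.005
grip_force: 0.0
t 26.95 pos [645.  -88.8   6.4] yaw 1.679 units [-0.003  0.     0.056] F [-0.7  1.   0.3] open 0.01
```

```bash
python3 -m inch '[[[0,0,0.03],0,1],[[0,0,0.03],0,1],[[0,0,0.03],0,1],[[0,0,0.03],0,1],[[0,0,0.03],0,1],[[0,0,0.03],0,1],[[0,0,0.03],0,1],[[0,0,0.03],0,1],[[0,0,0.02],0,1],[[0,0,0],0,1]]'
```

```text
t: 28.2
eef_pos: [644.8, -88.8, -9.5]
tcp_rot: [3.142, 0.0, 1.679]
ft_force: [-2.0, 0.2, 4.3]
opening: 0.004
grip_force: 2.2
```

```bash
python3 -m inch '[[[0,0,0.01],0,1],[[0,0,0.01],0,1],[[0,0,0.01],0,1],[[0,0,0.01],0,1],[[0,0,0],0,1],[[0,0,0],0,1],[[0,0,0],0,1],[[0,0,0],0,1],[[0,0,0],0,1],[[0,0,0],0,1]]'
```

```text
t: 29.45
eef_pos: [644.9, -88.8, -11.2]
tcp_rot: [3.141, 0.0, 1.679]
ft_force: [-3.5, 0.7, 10.7]
opening: 0.006
grip_force: 5.4
```

```bash
python3 -m inch '[[[0,0,-0.05],0,1],[[0,0,-0.2],0,1],[[0,0,-0.3],0,1],[[0,0,-0.2],0,1],[[-0.05,-0.3,0],0,1],[[-0.05,-0.6,0],0,1],[[-0.05,-0.6,0],0,1],[[-0.05,-0.4,0],0,1],[[0,0,0],0,1],[[0,0,0],0,1]]'
python3 -m inch '[[[0,0,0.1],0,1],[[0,0,0.2],0,1],[[0,0,0.1],0,1],[[0,0,0.05],0,1],[[0,0,0],0,1],[[0,0,0],0,1],[[0,0,0],0,1],[[0,0,0],0,1],[[0,0,0],0,1],[[0,0,0],0,1]]'
python3 -c "
from h import *
go(533,-113,-9.5)"
```

```text
t: 30.7
eef_pos: [534.0, -113.2, 33.6]
tcp_rot: [3.14, 0.001, 1.679]
ft_force: [0.6, -0.2, 0.6]
opening: 0.002
grip_force: 0.0
t: 31.95
eef_pos: [532.8, -113.0, 6.1]
tcp_rot: [3.142, 0.0, 1.679]
ft_force: [0.3, -0.7, 0.2]
opening: 0.004
grip_force: 0.0
t 31.95 pos [ 532.8 -113.     6.1] yaw 1.679 units [-0.     0.004  0.26 ] F [ 0.3 -0.7  0.2] open 0.0
```

```bash
python3 -m inch '[[[0,0,0.03],0,1],[[0,0,0.03],0,1],[[0,0,0.03],0,1],[[0,0,0.03],0,1],[[0,0,0.03],0,1],[[0,0,0.03],0,1],[[0,0,0.03],0,1],[[0,0,0.03],0,1],[[0,0,0.02],0,1],[[0,0,0],0,1]]'
```

```text
t: 33.2
eef_pos: [532.8, -113.0, -9.6]
tcp_rot: [3.142, 0.0, 1.679]
ft_force: [-1.0, -0.5, 3.9]
opening: 0.002
grip_force: 2.2
```

```bash
python3 -m inch '[[[0,0,0.01],0,1],[[0,0,0.01],0,1],[[0,0,0.01],0,1],[[0,0,0.01],0,1],[[0,0,0],0,1],[[0,0,0],0,1],[[0,0,0],0,1],[[0,0,0],0,1],[[0,0,0],0,1],[[0,0,0],0,1]]'
```

```text
t: 34.45
eef_pos: [532.8, -113.0, -11.4]
tcp_rot: [3.141, 0.0, 1.679]
ft_force: [-2.9, 1.1, 11.2]
opening: 0.001
grip_force: 5.7
```

Home. I'll lift clear and check.

```bash
python3 -m inch '[[[0,0,-0.05],0,1],[[0,0,-0.2],0,1],[[0,0,-0.4],0,1],[[0,0,-0.5],0,1],[[0,0,-0.5],0,1],[[0,0,-0.5],0,1],[[0,0,-0.3],0,1],[[0,0,0],0,1],[[0,0,0],0,1],[[0,0,0],0,1]]'
python3 - <<'E'
from h import *
p=eyes.read_camera('side');cv2.imwrite('pics/end.png',cv2.resize(p['pixels'][120:440,220:460,::-1],None,fx=1.8,fy=1.8))
E
```

```text
t: 35.7
eef_pos: [532.4, -112.9, 134.2]
tcp_rot: [-3.14, -0.001, 1.679]
ft_force: [0.7, -0.1, -0.9]
opening: 0.006
grip_force: 0.0
```

View pics/end.png

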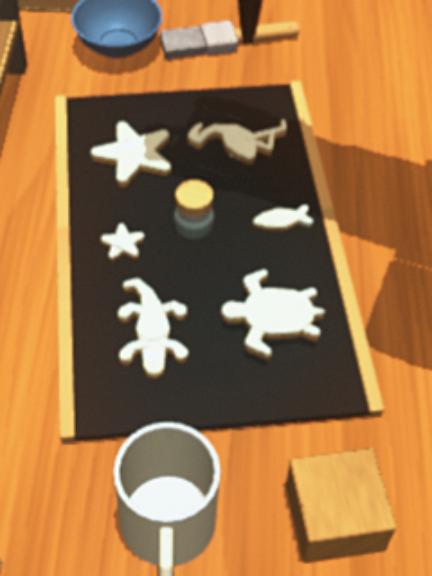

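The picture shows everything in place. The gecko (crop 153,330), starfish (130,150) and flamingo (240,140) sit low, and the turtle, jar, fish, small star and the things beside the board are where they were. The hand is clear.

```bash
python3 -c "
from cell import env
print(env.job_done())"
```

```text
the job is handed in; nothing more can be done
None
```

I pressed the gecko, the large starfish and the flamingo in that order until each met its stop at about 11 N, lifted the hand clear, and handed the job in at about 36 s. The last picture shows the turtle and loose things apparently unmoved, but the judge's verdict wasn't shown.

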